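# Shut a handleless air valve with locking pliers

### The arm

A 6-joint arm with a two-finger parallel gripper is mounted at the origin on the work surface. World frame = base frame: x ahead of the robot, y to its left, z up, the work surface at z = 0. Lengths are in m, angles in rad, forces in N, time in s.
With the tool pointing down it reaches from about 0.375 to 0.75 m from the base axis. Payload 9 kg.
Tool frame: the origin (TCP) lies midway between the tips of the shut fingers; the grasp point (between the pads) lies 19 mm behind it; y points along the fingers, x is the direction in which the jaws open and shut, and the axes are right-handed (so a half turn about y gives the same grasp; the last joint's range is limited). The gripper opens to 85 mm and grips with 20 to 120 N. Pads are 22 mm wide; open, the fingers measure 114 mm over their backs; the gripper's body (76 mm by 85 mm) begins 54 mm behind the grasp point. The pads swing forward as they close: fully open they stand 13 mm farther back than shut.
Start: joints at [0.898, 0.104, 0.097, 1.564, 0, 1.353], TCP at [0.264, 0.539, 0.231] pointing down, gripper open.
Joint ranges: [-2.99, 2.99], [-0.84, 1.86], [-1.1, 1.16], [-1.84, 2.11], [-1.51, 1.56], [-3.14, 3.14]. Speed limits (rad/s): [2.22, 2.22, 2.57, 3.14, 3.14, 3.14].

### API

Orientations are given as [roll, pitch, yaw] about the fixed x, y, z axes, in that order (R = Rz(yaw) Ry(pitch) Rx(roll)).
In Python, from plant import robot gives the robot as it stands.
- The arm moves only by the shell command python3 -m crank 'ROWS' [FORCE]. ROWS is text: rows parted by semicolons, each of 7 numbers parted by spaces: the shift along the tool's x, y, z in mm, then the turn, a rotation vector about the tool's x, y, z in rad, then the closure in counts, from 0 (fully open) to 255 (shut). A call has 1 to 8 rows; each row is the pose to reach, as a shift and turn from the pose commanded when the call began, along the tool's axes at that moment; what a row does not reach only later rows make up. A row lasts 1/8 s, in which the tool goes at most 62.5 mm and 10.7 degrees, less where a joint would pass 70% of its speed; a pose out of reach is approached as far as the arm can. A call with a gripper value outside its range is refused whole. The fingers move at their own pace and stop on an object; FORCE is the grip in N (left out, the last holds). Time passes only in rows, so rows that repeat a pose let the fingers close. It gives the time, the measured TCP pose, the force and the opening at its end, in the units of the state.
- robot.read_state(): the state, without advancing time (a new reading comes with each control period).
- robot.snapshot(name): name is "scene" or "top" or "wrist"; returns the picture (400x640x3 uint8, red, green, blue); there is no depth.
- robot.calibration(name): a dict with "fx", "fy", "cx", "cy" (pixels), "world_from_camera" (4x4, takes a point from camera to world coordinates). Camera axes: x right, y up, looking along -z (the intrinsics and any distortion apply to the point x, -y, -z); pixel columns grow to the right and rows downward; lengths in m; the calibration is good to about 2 mm. The wrist camera is an equidistant fisheye: a pixel r from the principal point sees the ray r / f radians off the axis. A picture is of the moment at which its call begins: read the wrist's pose just before it. calibration takes no time and is no camera call; for the wrist camera it gives the pose at the moment of the call.
- robot.close_job(): hands the job in, once; it reports no verdict.
The state is a dict: "time_s": time; "q": joint angles; "qd": joint speeds; "joint_efforts": joint torques, N m; "eef_pos": TCP position; "tcp_rot": TCP orientation; "ft_force": force on the tool from outside, world axes, zero at the start; "ft_torque": the same for the moment, N m; "grip_width": finger opening in m.
Only numpy, scipy, OpenCV 4.12 (cv2) and the standard library are available. Lean on these libraries where they do the work, as an engineer would, in place of code of your own. Each camera call takes 0.05 s, during which the arm holds its last target. There are 200 camera calls.

### The job

The lever handle of the bench's air valve has snapped off: lock the pliers onto the bare square spindle by squeezing their handles past centre, and turn it clockwise with the locked pliers until the valve is fully shut. Then flick the pliers' release lever so that they spring open, and lay them gently back in their pocket in the tool tray, open and flat, leaving the valve shut and everything else where it is.

Things in the scene. Friction and masses are not known exactly. Their poses are not given: they have to be found in the camera images.
- pliers_head (a point): Loose locking pliers, steel, 192 mm long, 18 thick, 0.37 kg, lying flat. Point: middle of the head, 9 mm above the underside. Own axes: +x to the jaw tips, -x handles, +y moving side, z up. Head: x -17..17, y -17..17 mm, both flanks are the fixed half: grip across them (34 mm); centre of mass 19 mm behind. Fixed handle x -102..-16, y -21..-11, then its screw to x -115; all mm from this point.
- pliers_bite (a point): On the pliers, same axes, 26 mm ahead of the head's point: where the gripped part's axis should sit (nearer the tips the grip is weaker). From here (mm): fixed jaw face at y -6, x -9..27; throat at x -9, end of the jaws at x 27. The moving jaw faces it from +y: gap when open 16 at the throat, 18 here, 24 at the tips; on a 12 mm part the jaws are parallel. Jaws are 10 thick and ride 4 mm above the pliers' underside.
- handle_grip (a point): Middle of the moving handle's straight part, 9 mm above the underside, where a hand squeezes it; fixed to that handle. The handle is 10 mm wide and runs 33 mm further back. Across both handles here it measures 59 mm outside to outside when open and 42 mm when locked; the fixed handle stays 11 to 21 mm from the pliers' middle line, on its -y side.
- toggle (a joint): The toggle's angle, rad, grows as the moving handle closes: 0 fully open (a light spring returns it there), 0.32 jaws just touch a 12 mm part, 0.55 dead centre, 0.63 past centre on its stop = locked. With a 12 mm part in the jaws the squeeze at handle_grip rises to about 16 N, then snaps past centre and stays locked by itself, gripping with about 50 N. Empty, it springs open again.
- lever: Release lever in the moving handle; origin at its hinge, its own -x runs along it to the tail. Locked, it stands out into the space between the handles. Pushing its tail outwards (to the pliers' +y, about 20 mm, 3 to 4 N) takes the toggle back over centre and the pliers spring open. The spindle's shut stop bears that push.
- lever_tail (a point): Middle of the release lever's tail, half-way up: a bar 30 mm long, 8 wide, 12 high, sticking out past the ends of both handles. Locked, it lies at about x -122, y -8 mm from pliers_head in the pliers' axes, its end at x -136; the bench on its -y side is free behind the fixed handle's screw.
- tray: Black moulded tool tray, fixed, 245 x 146 mm, 24 high. Its pocket follows the open pliers' outline, about 10 mm clear all round, too close along the handles for fingers; floor 4 mm above the bench. Two finger wells, 44 mm long, reach to 48 mm either side of the head. Origin on the bench; pliers_head belongs at x -3, y 0, z 13 mm in its frame, pliers' x along tray's x.
- valve: Compressed-air valve let into the bench, fixed: flat plate, square brass spindle, and from 90 to 170 mm beyond it along the valve's +x an outlet manifold, 50 mm high, with couplers and a 110 mm high gauge. Origin on the bench on the spindle's axis, z up.
- spindle_flats (a point): The valve's bare square spindle, 12 x 12 mm, vertical, from 2 to 26 mm above the bench; this point is on its axis, 13 mm up; it turns with the spindle, its x and y square to the flats.
- spindle (a joint): Valve position, rad: grows clockwise seen from above; 0 = open, 1.571 = fully shut, against a firm stop. Stiff: about 0.14 N m to turn.
- pad_box: closed cardboard box, 200 x 150 x 68 mm, fixed; a bystander. Tray and box may change sides.
- snapped_lever: the valve's snapped-off lever handle, a flat steel strip with a blue sleeve, 125 x 21 x 11 mm, lying beside the valve; a bystander
- tape_roll: roll of masking tape, 110 mm across, 25 mm high; a bystander
- foam_pad: yellow foam spot polishing pad, disc 80 mm across, 30 mm high; a bystander
- polish_bottle: standing bottle of polish, 62 mm across, 190 mm high; a bystander
- wax_tin: round wax tin, 94 mm across, 32 mm high; a bystander

How it is judged:
On the way, in this order (a step that is already met when the one before it is completed fails the run):
1. the pliers are locked past centre on the spindle (value of joint toggle above 0.59 rad and contact force between pliers and valve above 15 N and value of joint spindle below 1.45 rad), for 0.2 s.
2. the locked pliers have turned the spindle fully shut (value of joint toggle above 0.59 rad and value of joint spindle above 1.5 rad and contact force between pliers and valve above 15 N), for 0.2 s.
3. the robot's fingers press the release lever of the locked pliers (value of joint toggle above 0.45 rad and value of joint spindle above 1.5 rad and contact force between lever and the fingers above 0.3 N).
4. the pliers have sprung open at the spindle (value of joint toggle below 0.15 rad and horizontal distance between pliers_head and spindle_flats below 0.12 m), for 0.1 s.
At the end, for the whole second after the job is handed in: The spindle is fully shut (joint above 1.50 rad), and the pliers lie at rest, open (toggle below 0.15 rad), flat (within 0.06 rad) on the floor of their pocket in the tray, lined up with it within 0.2 rad, their head within 17 mm along and 14 mm across of its place (value of joint spindle above 1.5 rad and value of joint toggle below 0.15 rad and x of pliers_head in the frame of tray between -0.02 and 0.014 m and y of pliers_head in the frame of tray between -0.014 and 0.014 m and z of pliers_head in the frame of tray between 0.01 and 0.0165 m and angle between the x axis of pliers_head and the x axis of tray, either way round below 0.2 rad and angle between pliers_head's own z axis and vertical below 0.06 rad and linear speed of pliers below 0.02 m/s); the robot touches nothing.
It fails at once if a bystander is moved by more than 25 mm (distance of any of snapped_lever, tape_roll, foam_pad, polish_bottle, wax_tin from where it was at the start of the episode above 0.025 m).
It fails at once if the pliers are let go in the air (their head over 36 mm high with no finger on them) (height (world z) of pliers_head above 0.036 m and contact force between the fingers and pliers below 0.1 N).
It also fails if it takes over 72 s, if anything falls off the work surface, if the arm or the gripper's body presses on something with over 40 N, if the wrist force passes 120 N, or if a joint passes its speed limit or range.

## Working session

There is one attempt and no reset: what is moved stays moved. The work goes in short steps, Python scripts to look and compute and a shell command to move; the robot and the scene stay as the last step left them, time stands still between calls to the robot, and variables do not carry over. Pictures are saved under pics/ and viewed, about 8 in all and at most 12, crops included, and the job is handed in when it is done.

```bash
ls; mkdir -p pics
python3 - <<'E'
from plant import robot
import cv2,numpy as np
for n in("top","scene"):
    cv2.imwrite(f"pics/{n}0.png",robot.snapshot(n)[:,:,::-1]); c=robot.calibration(n); print(n,{k:(np.round(v,4).tolist()) for k,v in c.items()})
s=robot.read_state();print({k:np.round(v,3).tolist() for k,v in s.items()})
E
```

```text
pics
top {'fx': 495.3785, 'fy': 495.3785, 'cx': 323.2804, 'cy': 194.9559, 'world_from_camera': [[-0.0615, 0.9778, -0.2004, 0.2313], [-0.9981, -0.0604, 0.0116, 0.0277], [-0.0007, 0.2007, 0.9797, 1.5297], [0.0, 0.0, 0.0, 1.0]]}
scene {'fx': 367.0128, 'fy': 367.0128, 'cx': 315.4867, 'cy': 200.1255, 'world_from_camera': [[0.635, -0.5056, 0.5841, 1.1041], [0.7724, 0.4281, -0.4691, -0.4149], [-0.0129, 0.7491, 0.6624, 0.6742], [0.0, 0.0, 0.0, 1.0]]}
{'time_s': 0.1, 'q': [0.898, 0.105, 0.097, 1.564, -0.0, 1.353], 'qd': [-0.0, -0.002, 0.002, -0.0, -0.001, 0.001], 'joint_efforts': [0.005, -55.821, 50.472, 0.013, -0.0, -0.0], 'eef_pos': [0.263, 0.539, 0.231], 'tcp_rot': [-1.571, 0.001, 1.116], 'ft_force': [-0.632, -0.571, 0.683], 'ft_torque': [0.006, -0.012, 0.034], 'grip_width': 0.086}
```

View pics/top0.png

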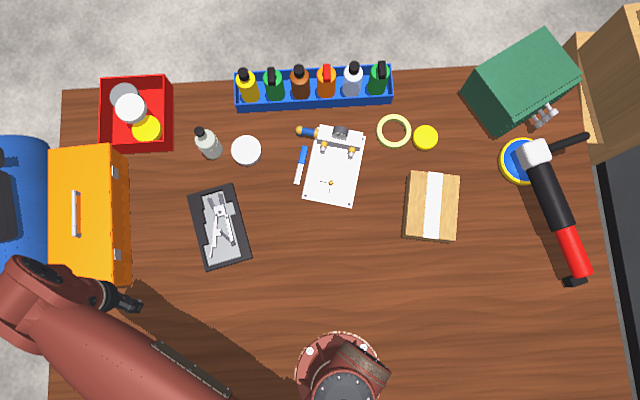

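View pics/scene0.png

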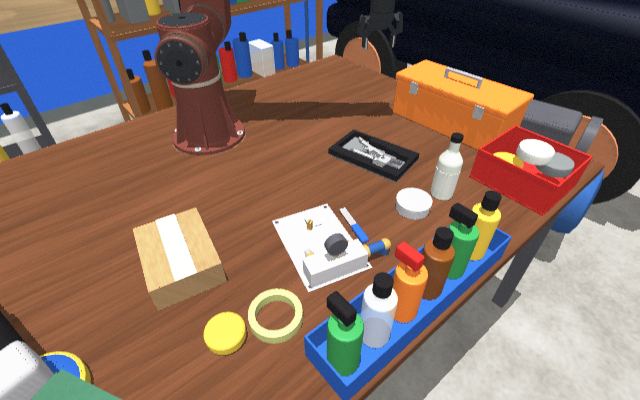

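```bash
cat > h.py <<'E'
from plant import robot
import cv2,numpy as np
from scipy.spatial.transform import Rotation as Ro
def ray(n,px,cal=None):
    c=cal or robot.calibration(n); px=np.atleast_2d(np.array(px,float))
    u=(px[:,0]-c['cx'])/c['fx']; v=(px[:,1]-c['cy'])/c['fy']
    if n=='wrist':
        r=np.hypot(u,v)+1e-12; d=np.c_[np.sin(r)*u/r,-np.sin(r)*v/r,-np.cos(r)]
    else: d=np.c_[u,-v,-np.ones(len(u))]
    T=np.array(c['world_from_camera']); return T[:3,3],d@T[:3,:3].T
def plane(n,px,z,cal=None):
    o,d=ray(n,px,cal); return o+d*((z-o[2])/d[:,2])[:,None]
def proj(n,P,cal=None):
    c=cal or robot.calibration(n); T=np.array(c['world_from_camera']); p=(np.atleast_2d(P)-T[:3,3])@T[:3,:3]
    x,y,z=p[:,0],-p[:,1],-p[:,2]
    if n=='wrist':
        r=np.hypot(x,y)+1e-12; t=np.arctan2(r,z); return np.c_[c['cx']+c['fx']*t*x/r,c['cy']+c['fy']*t*y/r]
    return np.c_[c['cx']+c['fx']*x/z,c['cy']+c['fy']*y/z]
def rect(n,img,cen,z,span,yaw=0,size=600,cal=None):
    """orthophoto of plane z; up = world yaw dir, span in m"""
    a=(np.arange(size)+.5)/size-.5; r,q=np.meshgrid(a,a)
    f=-q*span; l=-r*span
    X=cen[0]+f*np.cos(yaw)-l*np.sin(yaw); Y=cen[1]+f*np.sin(yaw)+l*np.cos(yaw)
    m=proj(n,np.c_[X.ravel(),Y.ravel(),np.full(X.size,z)],cal).astype(np.float32).reshape(size,size,2)
    return cv2.remap(img,m[...,0],m[...,1],cv2.INTER_CUBIC)
def rectpx(px,cen,span,yaw=0,size=600):
    px=np.atleast_2d(np.array(px,float)); f=(.5-px[:,1]/size)*span; l=(.5-px[:,0]/size)*span
    return np.c_[cen[0]+f*np.cos(yaw)-l*np.sin(yaw),cen[1]+f*np.sin(yaw)+l*np.cos(yaw)]
def st():
    s=robot.read_state(); print({k:np.round(s[k],4).tolist() for k in('time_s','q','eef_pos','tcp_rot','ft_force','ft_torque','grip_width')}); return s
def go(p,yaw,s=None):
    """shift/turn in tool axes from present pose to TCP p, tool down, tool x at yaw"""
    s=s or robot.read_state(); R=Ro.from_euler('xyz',s['tcp_rot']); G=Ro.from_euler('xyz',[-np.pi/2,0,yaw])
    print('mm',np.round(R.inv().apply(np.array(p)-s['eef_pos'])*1e3,1),'rv',np.round((R.inv()*G).as_rotvec(),4))
E
python3 - <<'E'
from h import *
c=robot.calibration('wrist');print({k:np.round(v,4).tolist() for k,v in c.items()})
s=robot.read_state();R=Ro.from_euler('xyz',s['tcp_rot']).as_matrix();T=np.array(c['world_from_camera'])
print('cam in tool',R.T@(T[:3,3]-s['eef_pos'])*1e3, 'cam axes in tool',np.round(R.T@T[:3,:3],3).tolist())
print(plane('top',[[331,183],[220,225],[192,192],[233,184],[253,259],[206,270]],0.02))
print(plane('top',[[318,125],[366,131],[303,198],[354,206]],0.0))
im=cv2.imread('pics/top0.png')
a=rect('top',im,(0.46,0.12),0.01,0.42,0,700)
cv2.imwrite('pics/c1.png',a[:600])
E
```

```text
{'fx': 309.7069, 'fy': 309.7069, 'cx': 319.5555, 'cy': 200.0704, 'world_from_camera': [[0.4397, -0.8528, -0.2819, 0.1895], [0.8982, 0.4171, 0.1389, 0.5743], [-0.0009, -0.3142, 0.9493, 0.3725], [0.0, 0.0, 0.0, 1.0]]}
cam in tool [  -0.67662642 -141.86593308   81.97777639] cam axes in tool [[1.0, 0.0, -0.0], [-0.0, 0.314, -0.949], [-0.0, 0.949, 0.314]]
[[ 0.57661685 -0.01660342  0.02      ]
 [ 0.46551769  0.33241008  0.02      ]
 [ 0.57461092  0.4174409   0.02      ]
 [ 0.59230011  0.28930431  0.02      ]
 [ 0.35538803  0.23461489  0.02      ]
 [ 0.3311117   0.3772827   0.02      ]]
[[ 0.77651981  0.01244876  0.        ]
 [ 0.74654226 -0.14144016  0.        ]
 [ 0.53828516  0.07391772  0.        ]
 [ 0.50286976 -0.08443324  0.        ]]
```

View pics/c1.png

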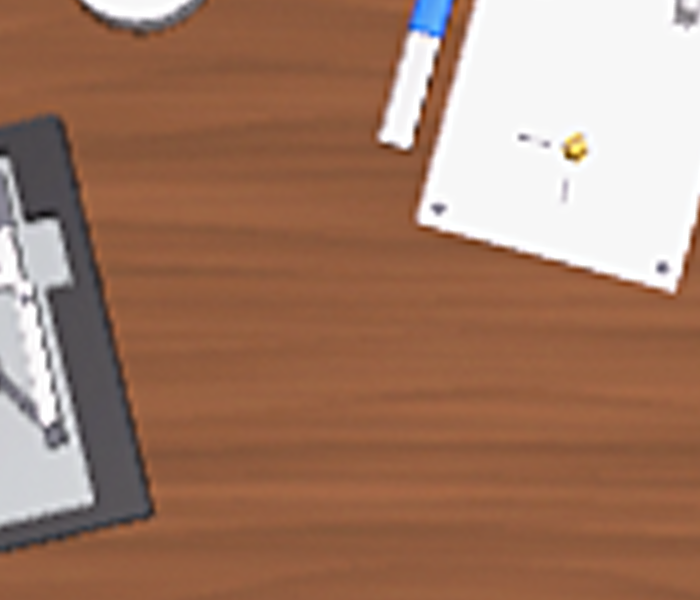

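```bash
python3 -c "
from h import *
go((0.47,0.335,0.17),1.77)
print(plane('top',[[208,150],[247,150],[402,240],[405,172]],0.05))"
```

```text
mm [ -92.2   60.7 -275.1] rv [-6.00e-04 -6.54e-01 -1.00e-03]
[[ 0.6982873   0.35894624  0.05      ]
 [ 0.69080895  0.23797885  0.05      ]
 [ 0.38201722 -0.21650305  0.05      ]
 [ 0.59037098 -0.2452878   0.05      ]]
```

```bash
python3 -m crank '-18 12 -55 0 -0.131 0 100;-37 24 -110 0 -0.262 0 100;-55 36 -165 0 -0.392 0 100;-74 49 -220 0 -0.523 0 100;-92 61 -275 0 -0.654 0 100;-92 61 -275 0 -0.654 0 100;-92 61 -275 0 -0.654 0 100'
python3 - <<'E'
from h import *
s=st(); c=robot.calibration('wrist'); im=robot.snapshot('wrist')[:,:,::-1].copy()
cv2.imwrite('pics/w1.png',im)
import pickle; pickle.dump(c,open('c_w1.pkl','wb'))
cv2.imwrite('pics/w1r.png',rect('wrist',im,(0.465,0.335),0.02,0.27,0.2,600,c))
E
```

```text
time_s: 0.98
eef_pos: [0.47, 0.3355, 0.1701]
tcp_rot: [-1.57, -0.0, 1.768]
ft_force: [0.2, 0.1, -0.9]
grip_width: 0.0517
{'time_s': 0.975, 'q': [0.3934, 0.0327, -0.088, 1.4508, 0.0003, 0.1959], 'eef_pos': [0.47, 0.3355, 0.1701], 'tcp_rot': [-1.5701, -0.0002, 1.7684], 'ft_force': [0.2047, 0.0702, -0.8571], 'ft_torque': [0.0351, -0.0204, 0.0026], 'grip_width': 0.0517}
```

View pics/w1r.png

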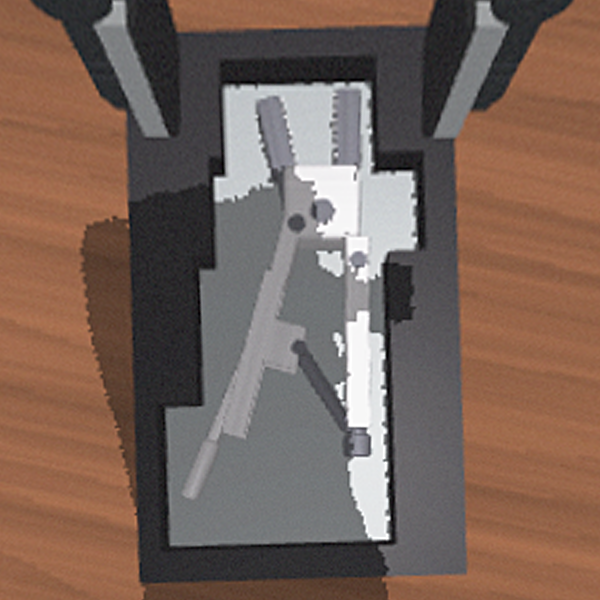

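Run:
```python
from h import *
import pickle; c=pickle.load(open('c_w1.pkl','rb'))
print('head',rectpx([[323,201]],(0.465,0.335),0.27,0.2))
go((0.58,0.062,0.075),3.0)
```

```text
head [[0.51071819 0.33370703]]
mm [-290.5   95.3  -54. ] rv [-1.0000e-04 -1.2303e+00  4.0000e-04]
```

```bash
python3 -m crank '-41 0 -8 0 -0.176 0 100;-83 10 -15 0 -0.352 0 100;-124 20 -23 0 -0.527 0 100;-166 40 -31 0 -0.703 0 100;-207 60 -38 0 -0.879 0 100;-249 80 -46 0 -1.055 0 100;-290 95 -54 0 -1.23 0 100;-290 95 -54 0 -1.23 0 100'; python3 -m crank '0 0 0 0 0 0 100;0 0 0 0 0 0 100'
python3 - <<'E'
from h import *
s=st(); c=robot.calibration('wrist'); im=robot.snapshot('wrist')[:,:,::-1].copy()
cv2.imwrite('pics/w2.png',im)
import pickle; pickle.dump(c,open('c_w2.pkl','wb'))
a=rect('wrist',im,(0.577,-0.017),0.026,0.06,-0.25,600,c)
b=rect('wrist',im,(0.577,-0.017),0.0,0.30,-0.25,600,c)
cv2.imwrite('pics/w2r.png',cv2.resize(np.hstack([a,b]),(800,400)))
E
```

```text
time_s: 2.02
eef_pos: [0.5804, 0.0612, 0.0743]
tcp_rot: [-1.571, -0.001, 3.0]
ft_force: [-0.3, -0.3, 0.2]
grip_width: 0.052
time_s: 2.28
eef_pos: [0.5805, 0.0635, 0.0761]
tcp_rot: [-1.571, 0.001, 3.001]
ft_force: [0.0, -0.1, 0.9]
grip_width: 0.0519
{'time_s': 2.275, 'q': [-0.1149, 0.0849, -0.2056, 1.2793, 0.0003, -1.5446], 'eef_pos': [0.5805, 0.0635, 0.0761], 'tcp_rot': [-1.5711, 0.001, 3.0005], 'ft_force': [0.0417, -0.0767, 0.8619], 'ft_torque': [-0.0566, 0.0075, 0.0009], 'grip_width': 0.0519}
```

View pics/w2r.png

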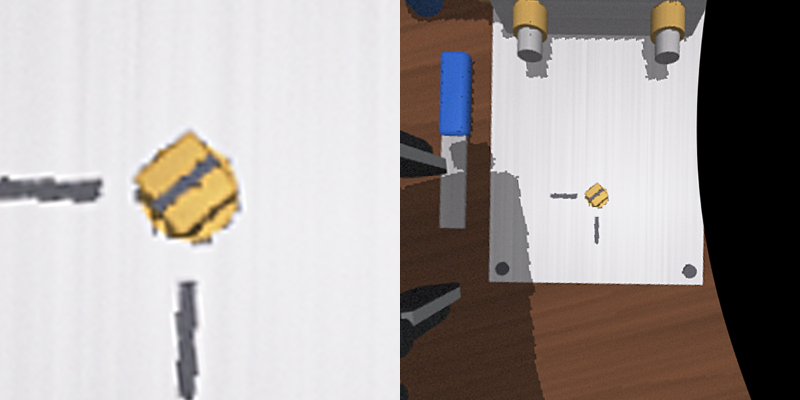

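Run:
```python
from h import *
import pickle; c=pickle.load(open('c_w2.pkl','rb')); im=cv2.imread('pics/w2.png')
print('cam',np.round(c['world_from_camera'],3)[:3,3])
a=rect('wrist',im,(0.577,-0.017),0.026,0.03,-0.25,600,c)
cv2.imwrite('pics/w2s.png',a)
g=cv2.cvtColor(a,cv2.COLOR_BGR2GRAY).astype(float); g=cv2.GaussianBlur(g,(0,0),9)
gx=cv2.Sobel(g,-1,1,0);gy=cv2.Sobel(g,-1,0,1); m=np.hypot(gx,gy)
yy,xx=np.mgrid[:600,:600]; k=np.hypot(xx-265,yy-270)<170
z=(m**2*np.exp(4j*np.arctan2(gy,gx)))[k].sum(); print('angle mod90 (img, y down)',np.degrees(np.angle(z))/4,abs(z)/(m[k]**2).sum())
k=np.hypot(xx-265,yy-270)<80
z=(m**2*np.exp(2j*np.arctan2(gy,gx)))[k].sum(); print('slot normal',np.degrees(np.angle(z))/2,abs(z)/(m[k]**2).sum())
```

```text
cam [ 0.568 -0.017  0.218]
angle mod90 (img, y down) -37.61875848326146 0.2520439960738736
slot normal 49.84908757060268 0.8149818664273292
```

View pics/w2s.png

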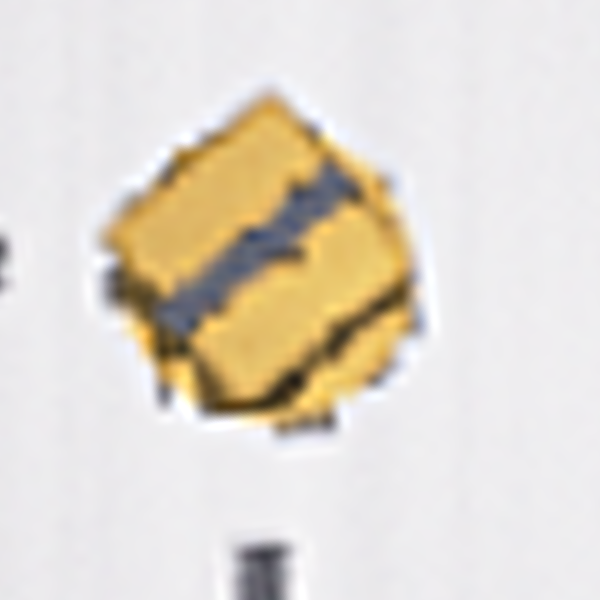

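```bash
python3 -c "
from h import *
go((0.5107,0.3337,0.08),1.78)"
```

```text
mm [ 107.1   -4.  -257.8] rv [ 8.0000e-04  1.2208e+00 -7.0000e-04]
```

```bash
python3 -m crank '15 -10 -37 0 0.174 0 100;31 -10 -74 0 0.349 0 100;46 -10 -110 0 0.523 0 100;61 -10 -147 0 0.698 0 100;76 -10 -184 0 0.872 0 100;92 -10 -221 0 1.046 0 100;107 -4 -258 0 1.221 0 100;107 -4 -258 0 1.221 0 100'; python3 -m crank '0 0 0 0 0 0 100;0 0 0 0 0 0 100'
python3 - <<'E'
from h import *
s=st(); c=robot.calibration('wrist'); im=robot.snapshot('wrist')[:,:,::-1].copy()
cv2.imwrite('pics/w3.png',im); go((0.5107,0.3337,0.0065),1.78,s)
cv2.imwrite('pics/w3r.png',rect('wrist',im,(0.505,0.332),0.022,0.15,0.2,600,c))
E
```

```text
time_s: 3.32
eef_pos: [0.5093, 0.3354, 0.0792]
tcp_rot: [-1.571, -0.0, 1.78]
ft_force: [0.0, 0.3, 0.4]
grip_width: 0.0519
time_s: 3.58
eef_pos: [0.5113, 0.332, 0.0797]
tcp_rot: [-1.571, 0.0, 1.779]
ft_force: [-0.3, -0.3, -0.4]
grip_width: 0.0517
{'time_s': 3.575, 'q': [0.3617, 0.16, -0.1182, 1.2921, -0.0001, 0.1532], 'eef_pos': [0.5113, 0.332, 0.0797], 'tcp_rot': [-1.5713, 0.0, 1.7792], 'ft_force': [-0.3389, -0.2955, -0.4118], 'ft_torque': [-0.0016, -0.0378, -0.04], 'grip_width': 0.0517}
mm [ 1.8 73.2  0.3] rv [ 0.0005 -0.0008 -0.    ]
```

View pics/w3r.png

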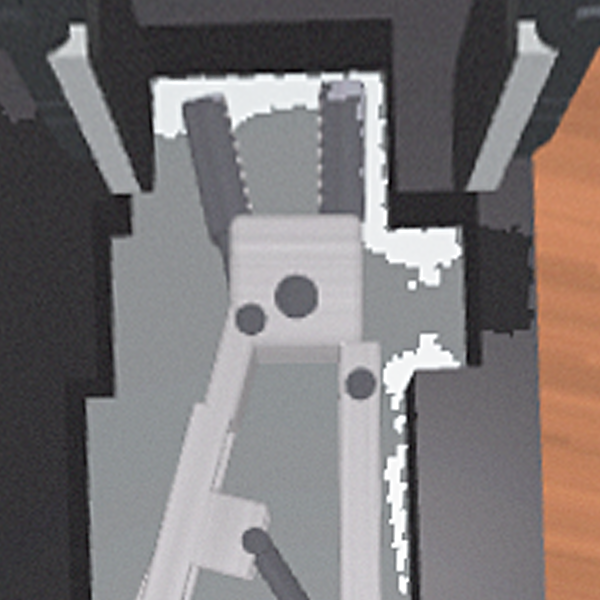

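```bash
python3 -m crank '1 20 1 0 -0.007 0 100;1 40 1 0 -0.007 0 100;1 60 1 0 -0.007 0 100;1 70 1 0 -0.007 0 100;1 73 1 0 -0.007 0 100;1 73 1 0 -0.007 0 100;1 73 1 0 -0.007 0 100' 60; python3 -c "
from h import *
st()"; python3 -m crank '0 0 0 0 0 0 180;0 0 0 0 0 0 200;0 0 0 0 0 0 200;0 0 0 0 0 0 200' 60
```

```text
time_s: 4.5
eef_pos: [0.5104, 0.3336, 0.0072]
tcp_rot: [-1.572, -0.0, 1.786]
ft_force: [0.3, 0.9, 0.8]
grip_width: 0.0517
{'time_s': 4.5, 'q': [0.3647, 0.2147, -0.193, 1.1617, 0.0001, 0.1494], 'eef_pos': [0.5104, 0.3336, 0.0072], 'tcp_rot': [-1.5722, -0.0003, 1.786], 'ft_force': [0.3079, 0.9488, 0.7888], 'ft_torque': [-0.0322, 0.0318, -0.0396], 'grip_width': 0.0517}
time_s: 5.0
eef_pos: [0.5104, 0.3337, 0.0073]
tcp_rot: [-1.572, -0.001, 1.786]
ft_force: [-0.4, 1.0, 5.5]
grip_width: 0.0323
```

```bash
python3 -m crank '0 -10 0 0 0 0 200;0 -30 0 0 0 0 200;0 -55 0 0 0 0 200;0 -75 0 0 0 0 200;0 -75 0 0 0 0 200'; python3 -c "
from h import *
st();go((0.5562,-0.0300,0.075),2.011)"
```

```text
time_s: 5.62
eef_pos: [0.5112, 0.3338, 0.0838]
tcp_rot: [-1.575, -0.001, 1.786]
ft_force: [0.5, 0.4, -4.0]
grip_width: 0.0325
{'time_s': 5.625, 'q': [0.3646, 0.1561, -0.1149, 1.2961, 0.0, 0.1494], 'eef_pos': [0.5112, 0.3338, 0.0838], 'tcp_rot': [-1.5745, -0.0006, 1.786], 'ft_force': [0.4965, 0.387, -3.9907], 'ft_torque': [0.0366, -0.0581, 0.0364], 'grip_width': 0.0325}
mm [-365.     8.5   33.8] rv [ 3.80e-03 -2.25e-01  2.00e-04]
```

```bash
python3 -m crank '-25 0 2 0 -0.02 0 200;-70 0 6 0 -0.05 0 200;-125 0 11 0 -0.08 0 200;-180 0 16 0 -0.11 0 200;-235 0 22 0 -0.15 0 200;-290 0 27 0 -0.19 0 200;-340 4 32 0 -0.21 0 200;-365 8 34 0.003 -0.225 0 200'; python3 -m crank '0 0 0 0 0 0 200;0 0 0 0 0 0 200;0 0 0 0 0 0 200;0 0 0 0 0 0 200'
python3 - <<'E'
from h import *
s=st(); c=robot.calibration('wrist'); im=robot.snapshot('wrist')[:,:,::-1].copy()
cv2.imwrite('pics/w4.png',im)
import pickle; pickle.dump((c,s),open('c_w4.pkl','wb'))
go((0.5562,-0.0300,0.075),2.011,s)
# jaw level z (tcp-3.3+14) and spindle top
zj=s['eef_pos'][2]-.0033+.014
a=rect('wrist',im,(0.58,-0.0155),zj,0.12,0.44,400,c); b=rect('wrist',im,(0.58,-0.0155),.026,0.12,0.44,400,c)
cv2.imwrite('pics/w4r.png',np.hstack([a,b]))
E
```

```text
time_s: 6.62
eef_pos: [0.5541, -0.033, 0.0723]
tcp_rot: [-1.567, -0.001, 2.009]
ft_force: [0.5, 0.4, -3.1]
grip_width: 0.0323
time_s: 7.12
eef_pos: [0.5546, -0.0297, 0.0733]
tcp_rot: [-1.568, -0.0, 2.012]
ft_force: [-0.8, 0.5, -3.6]
grip_width: 0.0328
{'time_s': 7.125, 'q': [-0.2882, 0.0047, -0.2932, 1.2753, -0.0016, -0.7296], 'eef_pos': [0.5546, -0.0297, 0.0733], 'tcp_rot': [-1.568, -0.0004, 2.0122], 'ft_force': [-0.79, 0.4675, -3.6103], 'ft_torque': [0.0276, -0.0589, 0.0259], 'grip_width': 0.0328}
mm [-0.9 -1.7 -1.4] rv [-0.0028  0.0012  0.0004]
```

View pics/w4r.png

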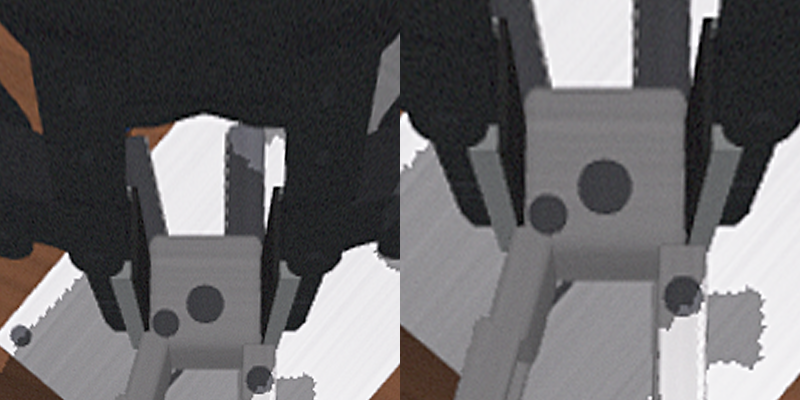

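```bash
python3 -m crank '-1 15 -1 -0.003 0 0 200;-1 30 -1 -0.003 0 0 200;-1 40 -1 -0.003 0 0 200;-1 48 -1 -0.003 0 0 200;-1 54 -1 -0.003 0 0 200;-1 60 -1 -0.003 0 0 200;-1 64 -1 -0.003 0 0 200;-1 64 -1 -0.003 0 0 200'; python3 -c "
from h import *
st()"
```

```text
time_s: 8.18
eef_pos: [0.5556, -0.0311, 0.0091]
tcp_rot: [-1.571, -0.001, 2.011]
ft_force: [-0.6, -0.8, -3.2]
grip_width: 0.032
{'time_s': 8.175, 'q': [-0.2911, 0.0587, -0.3591, 1.1535, 0.0004, -0.7312], 'eef_pos': [0.5556, -0.0311, 0.0091], 'tcp_rot': [-1.5707, -0.0006, 2.0109], 'ft_force': [-0.5871, -0.7794, -3.1828], 'ft_torque': [0.0417, -0.0523, 0.0225], 'grip_width': 0.032}
```

```bash
python3 -m crank '0 1.5 0 0 0 0 200;0 3 0 0 0 0 200;0 3 0 0 0 0 200;0 3 0 0 0 0 200'; python3 -c "
from h import *
st()"
```

```text
time_s: 8.68
eef_pos: [0.5558, -0.0311, 0.0064]
tcp_rot: [-1.571, -0.0, 2.011]
ft_force: [0.7, 0.6, -2.9]
grip_width: 0.0329
{'time_s': 8.675, 'q': [-0.291, 0.0614, -0.3614, 1.148, 0.0003, -0.7313], 'eef_pos': [0.5558, -0.0311, 0.0064], 'tcp_rot': [-1.571, -0.0003, 2.011], 'ft_force': [0.6797, 0.5525, -2.9465], 'ft_torque': [-0.0106, -0.0706, 0.0181], 'grip_width': 0.0329}
```

```bash
python3 -m crank '0 1.5 0 0 0 0 200;0 1.5 0 0 0 0 150;0 1.5 0 0 0 0 80;0 1.5 0 0 0 0 0;0 1.5 0 0 0 0 0;0 -30 0 0 0 0 0;0 -65 0 0 0 0 0'; python3 -m crank '0 0 0 0 0 0 0;0 0 0 0 0 0 0';  python3 - <<'E'
from h import *
s=st(); c=robot.calibration('wrist'); im=robot.snapshot('wrist')[:,:,::-1].copy()
cv2.imwrite('pics/w5.png',im)
go((0.4836,-0.0557,0.050),2.011,s)
cv2.imwrite('pics/w5r.png',rect('wrist',im,(0.51,-0.045),.02,0.21,0.44,560,c))
E
```

```text
time_s: 9.55
eef_pos: [0.5551, -0.0309, 0.0716]
tcp_rot: [-1.57, -0.001, 2.011]
ft_force: [1.1, 0.3, 0.5]
grip_width: 0.0857
time_s: 9.8
eef_pos: [0.5556, -0.031, 0.0709]
tcp_rot: [-1.571, -0.001, 2.011]
ft_force: [0.1, -0.3, 0.5]
grip_width: 0.0856
{'time_s': 9.8, 'q': [-0.2911, 0.0067, -0.2957, 1.2689, 0.0004, -0.7313], 'eef_pos': [0.5556, -0.031, 0.0709], 'tcp_rot': [-1.5707, -0.0006, 2.011], 'ft_force': [0.1305, -0.3063, 0.541], 'ft_torque': [-0.0351, -0.0105, -0.0034], 'grip_width': 0.0856}
mm [ 8.3 20.9 75.6] rv [-0.     -0.      0.0006]
```

View pics/w5r.png

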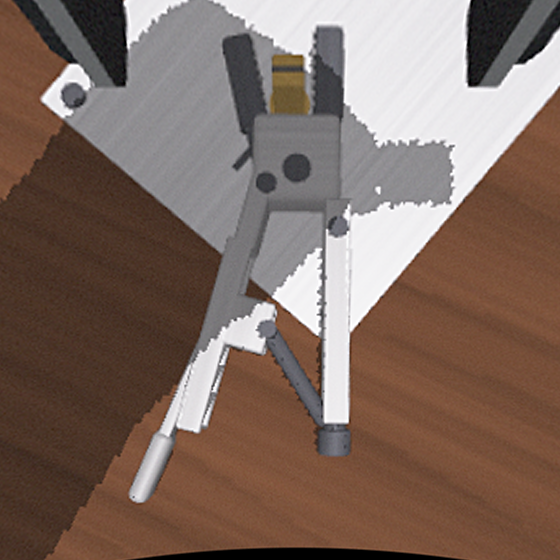

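```bash
python3 -m crank '4 0 25 0 0 0 0;8 0 60 0 0 0 0;8 10 75 0 0 0 0;8 30 75 0 0 0 0;8 48 75 0 0 0 0;8 60 75 0 0 0 0;8 66 75 0 0 0 0;8 66 75 0 0 0 0'; python3 -m crank '0 0 0 0 0 0 30;0 0 0 0 0 0 60;0 0 0 0 0 0 70;0 0 0 0 0 0 75;0 0 0 0 0 0 75' 60; python3 -c "
from h import *
st()"
```

```text
time_s: 10.85
eef_pos: [0.4843, -0.0557, 0.005]
tcp_rot: [-1.57, -0.001, 2.011]
ft_force: [0.1, 0.4, 0.4]
grip_width: 0.085
time_s: 11.48
eef_pos: [0.4841, -0.0543, 0.007]
tcp_rot: [-1.572, -0.003, 2.012]
ft_force: [-9.6, 9.9, 20.4]
grip_width: 0.0601
{'time_s': 11.475, 'q': [-0.3828, -0.1545, -0.5697, 1.1575, 0.0028, -0.8241], 'eef_pos': [0.4841, -0.0543, 0.007], 'tcp_rot': [-1.5715, -0.0033, 2.0121], 'ft_force': [-9.5652, 9.872, 20.429], 'ft_torque': [2.4911, 2.4123, -0.0039], 'grip_width': 0.0601}
```

Run:
```python
from h import *
s=st(); c=robot.calibration('wrist'); im=robot.snapshot('wrist')[:,:,::-1].copy()
cv2.imwrite('pics/w6.png',im)
a=cv2.resize(im,(640,400))
cv2.imwrite('pics/w6r.png',np.hstack([a[:, 100:540],rect('wrist',im,(0.50,-0.05),.02,0.20,0.44,400,c)[:,50:400]]))
```

```text
{'time_s': 11.475, 'q': [-0.3828, -0.1545, -0.5697, 1.1575, 0.0028, -0.8241], 'eef_pos': [0.4841, -0.0543, 0.007], 'tcp_rot': [-1.5715, -0.0033, 2.0121], 'ft_force': [-9.5652, 9.872, 20.429], 'ft_torque': [2.4911, 2.4123, -0.0039], 'grip_width': 0.0601}
```

View pics/w6r.png

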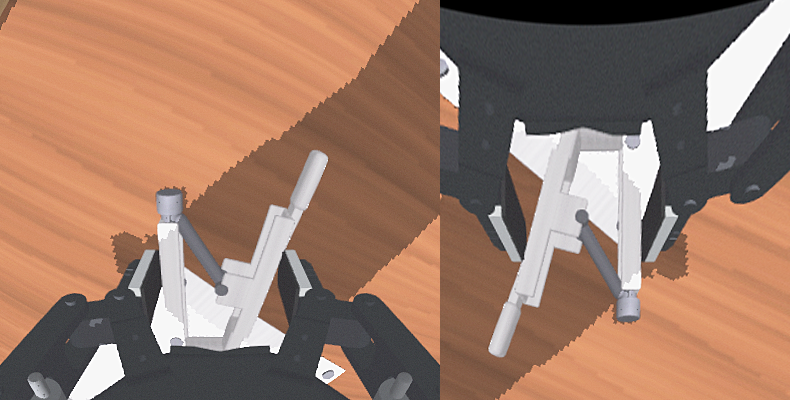

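```bash
python3 -m crank '0 -0.5 0 0 0 0 82;0 -1 0 0 0 0 88;-1 -1.5 0 0 0 0 94;-2 -2 0 0 0 0 100;-2 -2 0 0 0 0 100' 60; python3 -c "
from h import *
st()"
```

```text
time_s: 12.15
eef_pos: [0.4855, -0.0575, 0.0074]
tcp_rot: [-1.571, -0.0, 2.011]
ft_force: [-0.4, 2.3, 2.3]
grip_width: 0.0518
{'time_s': 12.15, 'q': [-0.3867, -0.1513, -0.566, 1.1561, 0.0007, -0.8269], 'eef_pos': [0.4855, -0.0575, 0.0074], 'tcp_rot': [-1.5713, -0.0005, 2.011], 'ft_force': [-0.4017, 2.2548, 2.2918], 'ft_torque': [0.335, 0.068, -0.0648], 'grip_width': 0.0518}
```

```bash
python3 -m crank '-1 -0.5 0 0 0 0 106;-2 -1 0 0 0 0 112;-3 -1.5 0 0 0 0 118;-4 -2 0 0 0 0 124;-5 -2 0 0 0 0 130;-6 -2 0 0 0 0 136;-6 -2 0 0 0 0 140;-6 -2 0 0 0 0 140' 60; python3 -c "
from h import *
st()"
```

```text
time_s: 13.15
eef_pos: [0.4873, -0.0621, 0.0097]
tcp_rot: [-1.571, -0.003, 2.012]
ft_force: [-7.4, 6.1, 11.3]
grip_width: 0.0394
{'time_s': 13.15, 'q': [-0.3947, -0.1436, -0.5545, 1.1618, 0.0015, -0.8361], 'eef_pos': [0.4873, -0.0621, 0.0097], 'tcp_rot': [-1.5706, -0.0025, 2.0122], 'ft_force': [-7.3502, 6.1255, 11.3413], 'ft_torque': [1.5355, 1.5219, 0.3432], 'grip_width': 0.0394}
```

```bash
python3 -m crank '2 0 0 0 0 0 125;3 0 0 0 0 0 110;3 0 0 0 0 0 100;3 0 0 0 0 0 100' 60
cat > scan.py <<'E'
from h import *
import sys
def scan(head,phi,xs,tag,z=.018):
    c=robot.calibration('wrist'); im=robot.snapshot('wrist')[:,:,::-1].copy(); cv2.imwrite(f'pics/{tag}.png',im)
    g=im.astype(float); px=np.array([np.cos(phi),np.sin(phi)]); py=np.array([-px[1],px[0]])
    ys=np.arange(60,-45,-3)
    print('y   ',' '.join(f'{y:4d}' for y in ys))
    for x in xs:
        P=np.array([np.r_[np.array(head)+(x*px+y*py)*1e-3,z] for y in ys]); q=proj('wrist',P,c).astype(np.float32)
        v=cv2.remap(im,q[None,:,0],q[None,:,1],cv2.INTER_LINEAR)[0].astype(int)
        # saturation-like: wood is red>>blue; metal gray
        print(f'{x:4d}',' '.join('%3d%s'%(a.mean(),'w' if a[2]-a[0]>35 else '.') for a in v))
E
python3 - <<'E'
from scan import *
st(); scan((.5551,-.0314),0.44,[-85,-90,-95,-100,-105,-110,-115,-122,-130],'w7')
E
```

```text
time_s: 13.65
eef_pos: [0.4867, -0.0605, 0.0093]
tcp_rot: [-1.571, -0.0, 2.011]
ft_force: [-0.2, -0.7, 0.6]
grip_width: 0.0521
{'time_s': 13.65, 'q': [-0.3912, -0.1482, -0.5596, 1.1594, 0.0002, -0.8312], 'eef_pos': [0.4867, -0.0605, 0.0093], 'tcp_rot': [-1.571, -0.0002, 2.0109], 'ft_force': [-0.2319, -0.6664, 0.6198], 'ft_torque': [0.0174, 0.0017, 0.0128], 'grip_width': 0.0521}
y      60   57   54   51   48   45   42   39   36   33   30   27   24   21   18   15   12    9    6    3    0   -3   -6   -9  -12  -15  -18  -21  -24  -27  -30  -33  -36  -39  -42
 -85 100w 102w 102w 101w  97w  99w  98w  96w 180. 179.  58. 101w 100w 216. 213. 216. 160. 161. 218.  93w 101w 116. 115. 205. 213. 218. 214. 106w  54. 181. 151.  96w 100w  95w  96w
 -90 104w 102w 101w 100w 102w 101w 101w  97w  97w  97w  94w  95w  91w 217. 214. 215. 180. 102w 219. 223. 106w 104. 120. 125. 215. 217. 213. 100w 101w 106w 103w 104w 100w 102w  98w
 -95 100w 103w 103w 106w 101w 101w 101w 100w  99w 100w  99w  97w  99w 218. 214. 215. 185.  97w 160. 218. 103w 102w 119. 132. 214. 218. 213. 101w 100w 157w 153w  92w 152w  99w 102w
[... 380 characters left out ...]
 104w 107w 103w 101w 102w 103w 102w 101w 101w 103w  97w 170. 212. 212. 100w  99w  96w 201. 197.  95w 148. 185. 199. 167. 157w 158w 161w 160w 160w 165w 167w 162w
-115 101w 100w  97w  96w 101w 105w 109w 107w 103w 102w 100w 103w 101w 101w 101w 103w 104w 103w 102w 101w 193. 249. 248. 146. 127. 108. 141. 145w 145w 142w 153w 159w 159w 157w 158w
-122 104w 106w 105w 104w  99w  99w  97w  95w 100w 107w 108w 105w 104w 103w 102w 102w 103w 105w 101w 153w 155w 248. 247. 248. 154w 156w 152w 151w 151w 154w 151w 145w 143w 144w 155w
-130  97w  99w 101w 104w 104w 104w 104w 104w 105w 102w  97w  96w 100w 104w 103w 104w 171w 166w 165w 162w 159w 106w 248. 247. 208. 159w 158w 160w 158w 157w 152w 154w 151w 148w 152w
```

```bash
python3 -m crank '-2.5 -1.5 0 0 -0.02 0 128;-2.5 -1.5 0 0 -0.02 0 132;7.8 -1.5 -0.5 0 0.08 0 132;18.1 -1.5 -2.1 0 0.18 0 132;28.1 -1.5 -4.6 0 0.28 0 132;37.8 -1.5 -8.2 0 0.38 0 132;47.2 -1.5 -12.7 0 0.48 0 132;47.2 -1.5 -12.7 0 0.48 0 132' 40; python3 -c "
from h import *
st()"
```

```text
time_s: 14.7
eef_pos: [0.4771, -0.0117, 0.0109]
tcp_rot: [-1.569, -0.0, 1.53]
ft_force: [-5.1, 0.3, 4.0]
grip_width: 0.0415
{'time_s': 14.7, 'q': [-0.2993, -0.1908, -0.5945, 1.1689, -0.0002, -0.2585], 'eef_pos': [0.4771, -0.0117, 0.0109], 'tcp_rot': [-1.569, -0.0003, 1.53], 'ft_force': [-5.0797, 0.2861, 4.0262], 'ft_torque': [0.1575, 1.1528, -0.1292], 'grip_width': 0.0415}
```

```bash
python3 -m crank '10.3 0 -0.5 0 0.1 0 132;20.5 0 -2.1 0 0.2 0 132;30.4 0 -4.6 0 0.3 0 132;30.4 0 -4.6 0 0.3 0 132'; python3 -c "
from h import *
st()"
```

```text
time_s: 15.2
eef_pos: [0.483, 0.0188, 0.0108]
tcp_rot: [-1.569, -0.0, 1.23]
ft_force: [-5.8, 2.2, 5.1]
grip_width: 0.0412
{'time_s': 15.2, 'q': [-0.233, -0.1703, -0.5765, 1.1665, 0.0006, 0.1076], 'eef_pos': [0.483, 0.0188, 0.0108], 'tcp_rot': [-1.5688, -0.0004, 1.2303], 'ft_force': [-5.7559, 2.1886, 5.0824], 'ft_torque': [0.553, 1.1357, -0.148], 'grip_width': 0.0412}
```

```bash
python3 -m crank '10.3 0 -0.5 0 0.1 0 132;20.5 0 -2.1 0 0.2 0 132;30.4 0 -4.6 0 0.3 0 132;40.1 0 -8.1 0 0.4 0 132;49.4 0 -12.6 0 0.5 0 132;49.4 0 -12.6 0 0.5 0 132'; python3 -c "
from h import *
st()"
```

```text
time_s: 15.95
eef_pos: [0.512, 0.0606, 0.0108]
tcp_rot: [-1.57, 0.0, 0.732]
ft_force: [-2.5, 0.7, 3.7]
grip_width: 0.0412
{'time_s': 15.95, 'q': [-0.1365, -0.068, -0.4821, 1.1575, 0.0003, 0.7025], 'eef_pos': [0.512, 0.0606, 0.0108], 'tcp_rot': [-1.57, 0.0002, 0.7318], 'ft_force': [-2.5444, 0.7314, 3.6574], 'ft_torque': [0.0162, 0.6029, -0.3414], 'grip_width': 0.0412}
```

```bash
python3 -m crank '10.2 0 -0.5 0 0.1 0 132;18.2 0 -1.6 0 0.18 0 132;24.2 0 -2.9 0 0.24 0 132;28.2 0 -4 0 0.28 0 132;28.2 0 -4 0 0.28 0 132'; python3 -c "
from h import *
st()"
```

```text
time_s: 16.58
eef_pos: [0.5355, 0.0761, 0.0108]
tcp_rot: [-1.57, 0.0, 0.453]
ft_force: [-2.3, 1.5, 1.9]
grip_width: 0.0412
{'time_s': 16.575, 'q': [-0.1011, 0.0099, -0.4056, 1.1559, 0.0006, 1.0166], 'eef_pos': [0.5355, 0.0761, 0.0108], 'tcp_rot': [-1.57, 0.0001, 0.4532], 'ft_force': [-2.327, 1.5158, 1.9375], 'ft_torque': [0.1014, 0.6319, -0.1996], 'grip_width': 0.0412}
```

```bash
for i in 1 2; do python3 -m crank '2.1 0 0 0 0.02 0 132;4.2 0 -0.1 0 0.04 0 132;4.2 0 -0.1 0 0.04 0 132'; done; python3 -c "
from h import *
st()"
```

```text
time_s: 16.95
eef_pos: [0.5395, 0.0778, 0.0108]
tcp_rot: [-1.571, 0.0, 0.411]
ft_force: [-3.2, -1.1, 3.6]
grip_width: 0.0411
time_s: 17.32
eef_pos: [0.5435, 0.0794, 0.0108]
tcp_rot: [-1.571, 0.0, 0.371]
ft_force: [-4.9, -1.3, 3.8]
grip_width: 0.041
{'time_s': 17.325, 'q': [-0.0932, 0.0349, -0.3802, 1.1559, 0.0001, 1.1065], 'eef_pos': [0.5435, 0.0794, 0.0108], 'tcp_rot': [-1.5706, 0.0001, 0.3711], 'ft_force': [-4.8995, -1.3171, 3.7532], 'ft_torque': [-0.3891, 0.9224, -0.3043], 'grip_width': 0.041}
```

```bash
python3 -m crank '2.1 0 0 0 0.02 0 132;4.2 0 -0.1 0 0.04 0 132;4.2 0 -0.1 0 0.04 0 132'
python3 - <<'E'
from h import *
s=st(); c=robot.calibration('wrist'); im=robot.snapshot('wrist')[:,:,::-1].copy(); cv2.imwrite('pics/w8.png',im)
phi=s['tcp_rot'][2]-np.pi/2
t=robot.snapshot('top')[:,:,::-1].copy(); cv2.imwrite('pics/t8.png',t)
a=rect('wrist',im,(0.55,0.04),.018,0.22,phi,500,c)
b=rect('top',t,(0.56,0.03),.018,0.2,phi,300)
b=np.vstack([b,np.zeros((200,300,3),np.uint8)])
cv2.imwrite('pics/w8r.png',np.hstack([a,b]))
E
```

```text
time_s: 17.7
eef_pos: [0.5473, 0.081, 0.0108]
tcp_rot: [-1.57, 0.0, 0.331]
ft_force: [-3.8, -2.2, 4.1]
grip_width: 0.0415
{'time_s': 17.7, 'q': [-0.0898, 0.0472, -0.3675, 1.1564, 0.0004, 1.1498], 'eef_pos': [0.5473, 0.081, 0.0108], 'tcp_rot': [-1.5703, 0.0002, 0.3312], 'ft_force': [-3.7846, -2.2395, 4.0515], 'ft_torque': [-0.3027, 1.1204, -0.1775], 'grip_width': 0.0415}
```

View pics/w8r.png

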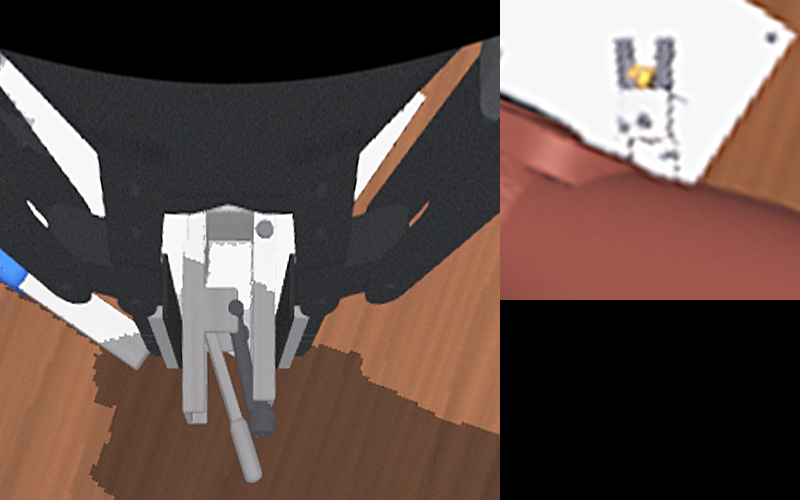

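```bash
for i in 1 2; do python3 -m crank '-2 0 0 0 -0.02 0 132;-4.1 0 -0.1 0 -0.04 0 132;-4.1 0 -0.1 0 -0.04 0 132'; done
```

```text
time_s: 18.18
eef_pos: [0.5435, 0.0797, 0.0108]
tcp_rot: [-1.57, -0.0, 0.372]
ft_force: [-2.7, 1.7, 2.3]
grip_width: 0.0409
time_s: 18.55
eef_pos: [0.5397, 0.0781, 0.0109]
tcp_rot: [-1.57, -0.0, 0.412]
ft_force: [-1.4, 2.6, 1.7]
grip_width: 0.0415
```

```bash
python3 -m crank '-1.5 0 0 0 0 0 122;-3 0 0 0 0 0 112;-3 0 0 0 0 0 106;-3 0 0 0 0 0 106;-3 -30 0 0 0 0 106;-3 -60 0 0 0 0 106;-3 -85 0 0 0 0 106'; python3 -m crank '0 0 0 0 0 0 180;0 0 0 0 0 0 255;0 0 0 0 0 0 255'
python3 - <<'E'
from scan import *
st(); scan((.5696,.0083),-1.159,[30,20,10,-60,-75,-90,-100,-110,-115,-122,-130],'w9')
E
```

```text
time_s: 19.42
eef_pos: [0.5373, 0.0767, 0.0971]
tcp_rot: [-1.571, -0.001, 0.411]
ft_force: [-0.5, -0.6, 0.3]
grip_width: 0.0499
time_s: 19.8
eef_pos: [0.5363, 0.0768, 0.0945]
tcp_rot: [-1.569, 0.002, 0.411]
ft_force: [-0.7, -0.0, 0.6]
grip_width: 0.0
{'time_s': 19.8, 'q': [-0.0995, -0.0503, -0.3083, 1.3148, 0.0004, 1.0603], 'eef_pos': [0.5363, 0.0768, 0.0945], 'tcp_rot': [-1.5695, 0.0016, 0.411], 'ft_force': [-0.723, -0.0223, 0.5646], 'ft_torque': [0.0255, 0.0275, -0.01], 'grip_width': 0.0}
y      60   57   54   51   48   45   42   39   36   33   30   27   24   21   18   15   12    9    6    3    0   -3   -6   -9  -12  -15  -18  -21  -24  -27  -30  -33  -36  -39  -42
  30  41.  39.  42.  46.  47.  43.  40.  38.  38.  36.  37.  37.  37.  39.  36.  37.  35.  35.  38.  38.  42.  42.  41.  40.  39.  37.  37.  36.  38.  38.  39.  33.  40.  35.  35.
  20  34.  36.  36.  38.  38.  37.  36.  37.  37.  40.  36.  34.  39.  35.  35.  39.  33.  39.  37.  29.  37.  42.  39.  34.  37.  35.  37.  38.  34.  39.  34.  34.  32.  27.  29.
  10  42.  41.  40.  35.  36.  34.  32.  36.  41.  39.  34.  38.
[... 855 characters left out ...]
  55.  55.  57w  52w  50.  52w  56.  55.  54.  57w  56w  94. 130. 127.  74.  54.  55.  52w 124. 109.  57w  65.  66.  65.  61.  55.  56w  59w  56.  59w  55.  58.
-115  85w  77w  86w  56.  55w  55.  54.  51w  50w  57.  57.  51w  58.  55w  55w  53w  57w  56w  55.  54.  51. 121. 124. 106.  63.  69.  65.  61.  58.  56w  54w  51w  54w  58.  57w
-122  80w  51.  56.  56w  57.  55.  54.  56w  57.  57.  56.  57w  58w  60w  53w  54w  56.  49w  53w  56.  54.  69. 122. 122.  61.  56w  54w  59.  56w  52w  53w  53w  56.  57w  55w
-130  55.  52.  53.  57.  49.  53.  53.  56w  58.  57w  60.  56w  58w  59w  60w  56.  59.  52.  52.  50w  51w  54.  89. 130. 123.  57.  53w  57w  60.  53.  55.  58.  55.  55w  54w
```

```bash
python3 -c "
from h import *
go((.4782,.1102,.0065),.411)
a=cv2.imread('pics/top0.png');r=lambda i:rect('top',i,(.62,.10),.011,.12,-.25,240)
b=robot.snapshot('top')[:,:,::-1].copy();cv2.imwrite('pics/t9.png',b)
import numpy as np
A,B=r(a).astype(int),r(b).astype(int)
for I in(A,B):
  m=(I.min(2)>185); 
  ma=((I[...,0]-I[...,2])>60); ys,xs=np.nonzero(ma); print('blue',len(xs),xs.mean()*.5,ys.mean()*.5, xs.min()*.5,ys.max()*.5)
"
```

```text
mm [-39.8  88.2  53.7] rv [-0.0013  0.     -0.0016]
blue 2166 77.35780240073869 12.641043397968605 66.5 26.0<string>:10: RuntimeWarning: Mean of empty slice.
  ret = ret.dtype.type(ret / rcount)
Traceback (most recent call last):
ValueError: zero-size array to reduction operation minimum which has no identity
```

```bash
python3 -m crank '-20 0 27 0 0 0 255;-40 0 54 0 0 0 255;-40 25 54 0 0 0 255;-40 50 54 0 0 0 255;-40 72 54 0 0 0 255;-40 84 54 0 0 0 255;-40 88 54 0 0 0 255;-40 88 54 0 0 0 255'; python3 -m crank '5 0 0 0 0 0 255;10 0 0 0 0 0 255;12 0 0 0 0 0 255;14 0 0 0 0 0 255;16 0 0 0 0 0 255;16 0 0 0 0 0 255'; python3 -c "
from h import *
st()"
```

```text
time_s: 20.9
eef_pos: [0.479, 0.1103, 0.0082]
tcp_rot: [-1.571, -0.0, 0.411]
ft_force: [-0.1, 0.3, 0.1]
grip_width: -0.0001
time_s: 21.65
eef_pos: [0.4935, 0.1167, 0.0079]
tcp_rot: [-1.57, -0.0, 0.411]
ft_force: [0.2, -0.3, 0.1]
grip_width: 0.0005
{'time_s': 21.65, 'q': [-0.0264, -0.0925, -0.5109, 1.1524, 0.0003, 1.1333], 'eef_pos': [0.4935, 0.1167, 0.0079], 'tcp_rot': [-1.5705, -0.0001, 0.4111], 'ft_force': [0.1891, -0.3428, 0.0951], 'ft_torque': [-0.0333, -0.0297, -0.005], 'grip_width': 0.0005}
```

```bash
for i in 1 2 3 4; do python3 -m crank '2 0 0 0 0 0 255;4 0 0 0 0 0 255;6 0 0 0 0 0 255' | egrep 'eef_pos|ft_force'; done
```

```text
eef_pos: [0.499, 0.1192, 0.0078]
ft_force: [-1.1, 0.3, 0.4]
eef_pos: [0.5044, 0.1216, 0.0078]
ft_force: [-1.4, 0.9, 0.0]
eef_pos: [0.5104, 0.1239, 0.008]
ft_force: [0.2, 0.5, 0.3]
eef_pos: [0.5158, 0.1263, 0.008]
ft_force: [-0.2, -0.5, 0.1]
```

```bash
python3 -m crank '-5 -25 0 0 0 0 255;-5 -55 -20 0 0 0 200;-5 -85 -55 0 0 0 100;-15 -85 -80 0 0 0 50;-15 -85 -80 0 0 0 50;-15 -85 -80 0 0 0 50'
python3 - <<'E'
from scan import *
st(); scan((.5696,.0083),-1.159,[12,0,-12,-60,-75,-90,-100,-110,-115,-122,-130],'w10')
E
```

```text
time_s: 23.9
eef_pos: [0.5334, 0.0473, 0.0925]
tcp_rot: [-1.57, 0.0, 0.411]
ft_force: [-0.3, 0.4, -0.8]
grip_width: 0.0687
{'time_s': 23.9, 'q': [-0.1563, -0.0703, -0.3313, 1.3106, 0.0006, 1.0037], 'eef_pos': [0.5334, 0.0473, 0.0925], 'tcp_rot': [-1.5699, 0.0003, 0.4108], 'ft_force': [-0.2951, 0.3828, -0.8196], 'ft_torque': [-0.0068, -0.0336, -0.0361], 'grip_width': 0.0687}
y      60   57   54   51   48   45   42   39   36   33   30   27   24   21   18   15   12    9    6    3    0   -3   -6   -9  -12  -15  -18  -21  -24  -27  -30  -33  -36  -39  -42
  12 100. 101.  38.  31.  26.  26.  29.  20. 227. 236. 238. 240. 236. 243.  89. 111. 208. 210. 208. 208. 211. 210. 210. 212. 211. 215. 121. 245. 236. 237. 237. 237. 237. 237. 237.
   0  28.  99. 100. 102.  47.  28.  24.  29. 180. 237. 239. 237. 238. 236. 241. 178. 212. 213. 212. 155. 110. 129. 216. 217. 219. 214.  84. 156. 245. 235. 236. 238. 236. 237. 237.
 -12 237. 235. 235. 162. 101.  99.  44.  32. 173. 238. 239. 238. 238. 238. 187.  94. 107. 107. 219. 223. 211. 223. 223. 223. 224. 196. 228. 238. 238. 239. 237. 238. 240. 239. 236.
 -6
[... 736 characters left out ...]
  47w  86w  53.  52.  49.  53.  53w  52w  54.  52.  53w  54.  55w  56.  56w  51w  56.  51.  57.  62.  64.  64.  53.  54.  54w  54.  55.  54.  56.  55.  52.  53.
-115 191. 102.  54.  81w  84w  85w  52.  48.  51w  50w  48w  52w  53.  55.  56.  54.  52w  58.  58.  52w  51.  59.  64.  67.  61.  56w  55w  49.  56.  56w  54.  54.  53.  54.  50w
-122  90.  46.  83w  84w  85w  75w  81w  84w  89w  50.  52.  54w  52w  55w  53w  55w  56.  52.  52.  52.  48.  55.  53.  52w  56.  56.  51w  55.  52w  54w  55.  56.  51.  56.  51w
-130  56w  79w  86w  84w  78w  81w  85w  87w  83w  83w  88w  86w  61w  54.  54w  52w  48w  49.  51.  47.  53.  52.  56w  56.  55w  51.  55.  55w  53.  56.  51.  49w  54w  58w  53.
```

Run:
```python
from h import *
c=robot.calibration('wrist'); im=cv2.imread('pics/w10.png')
phi=-1.25; head=(.568,.0076)
px=np.array([np.cos(phi),np.sin(phi)]); py=np.array([-px[1],px[0]])
ys=np.arange(24,-28,-2.5); print('      ',' '.join(f'{y:4.0f}' for y in ys))
for x in np.arange(56,-26,-2.5):
    P=np.array([np.r_[np.array(head)+(x*px+y*py)*1e-3,.022] for y in ys]); q=proj('wrist',P,c).astype(np.float32)
    v=cv2.remap(im,q[None,:,0],q[None,:,1],cv2.INTER_LINEAR)[0].astype(int)
    print(f'{x:6.1f}',' '.join('%3d%s'%(a.mean(),'y' if a[2]-a[0]>45 else '.') for a in v))
```

```text
24   22   19   16   14   12    9    6    4    2   -1   -4   -6   -8  -11  -14  -16  -18  -21  -24  -26
  56.0 234. 232. 230. 235. 235. 235. 234. 234. 234. 230. 232. 236. 235. 235. 233. 232. 235. 233. 232. 234. 234.
  53.5 233. 233. 235. 231. 232. 236. 235. 235. 234. 236. 231. 230. 235. 236. 234. 234. 232. 234. 234. 233. 234.
  51.0 234. 233. 232. 235. 233. 232. 234. 235. 234. 235. 234. 235. 230. 233. 236. 234. 236. 233. 232. 234. 234.
  48.5 235. 233. 234. 234. 235. 235. 232. 233. 236. 236. 234. 233. 235. 232. 231. 236. 235. 236. 234. 231. 234.
  46.0 233. 234. 234. 235. 235. 234. 235. 234. 233. 234. 236. 237. 235. 237. 239. 234. 234. 237. 235. 236. 233.
  43.5 237. 235. 234. 234. 233. 235. 235. 235. 236. 233. 233. 238. 120.  89.  91.  86. 197. 232. 236. 237. 236.
  41.0 220. 177. 206. 235. 234. 236. 234. 234. 235. 236. 234. 240.  66. 104. 107. 109. 124. 235. 232. 232. 238.
  38.5  92. 103.  91. 241. 234. 234. 235. 234. 235. 234. 236. 240. 102. 105. 107. 109. 113. 233. 236. 231. 229.
  36.0 103. 110. 103. 232. 236. 236. 235. 225. 239. 236. 235. 242. 106. 103. 107. 108.  79. 240. 233.
[... 1998 characters left out ...]
51. 148. 242. 239. 240. 238.
 -11.5 239. 240. 239. 197.  98. 103. 117. 223. 103. 103. 108. 169. 220. 222. 222. 218. 108. 241. 238. 239. 239.
 -14.0 234. 237. 165. 174. 102. 108.  96. 222. 225. 230. 228. 222. 223. 223. 224. 222. 138. 239. 237. 237. 238.
 -16.5 238. 237. 211. 214. 114.  82. 129. 215. 218. 219. 223. 217. 225. 221. 190. 219. 103. 242. 238. 236. 237.
 -19.0 238. 238. 218. 211. 218. 159. 176. 176. 176. 170. 160. 118. 101. 163. 178. 152. 160. 233. 237. 238. 237.
 -21.5 239. 241. 199. 211. 219. 146. 100.  99.  98.  95.  99.  98. 100.  98. 115. 228. 217. 222. 230. 236. 238.
 -24.0 239. 239. 206. 211. 222. 107.  96.  96.  96.  97.  97.  97.  93.  95. 117. 115. 104. 222. 227. 238. 237.
```

Run:
```python
from h import *
c=robot.calibration('wrist'); im=cv2.imread('pics/w10.png')
a=rect('wrist',im,(.5805,-.0155),0.026,0.06,-0.25,600,c); cv2.imwrite('pics/w10s.png',a)
b=rect('wrist',im,(.562,.0),0.022,0.14,-1.25,600,c)
hsv=cv2.cvtColor(a,cv2.COLOR_BGR2HSV); m=((hsv[...,1]>90)&(hsv[...,2]>40)).astype(np.uint8)
ys,xs=np.nonzero(m); print('yellow bbox',xs.min(),xs.max(),ys.min(),ys.max(),'bright',)
m2=((hsv[...,1]>90)&(hsv[...,2]>150)).astype(np.uint8); ys,xs=np.nonzero(m2); print('bright',xs.min(),xs.max(),ys.min(),ys.max(),len(xs)/100)
cv2.imwrite('pics/w10c.png',np.hstack([cv2.resize(a[150:450,150:450],(500,500)),cv2.resize(b,(300,300))[:, :].repeat(1,0) if 0 else np.vstack([cv2.resize(b,(300,300)),np.zeros((200,300,3),np.uint8)])]))
```

```text
yellow bbox 153 348 257 469 bright
bright 230 348 257 373 100.33
```

View pics/w10c.png

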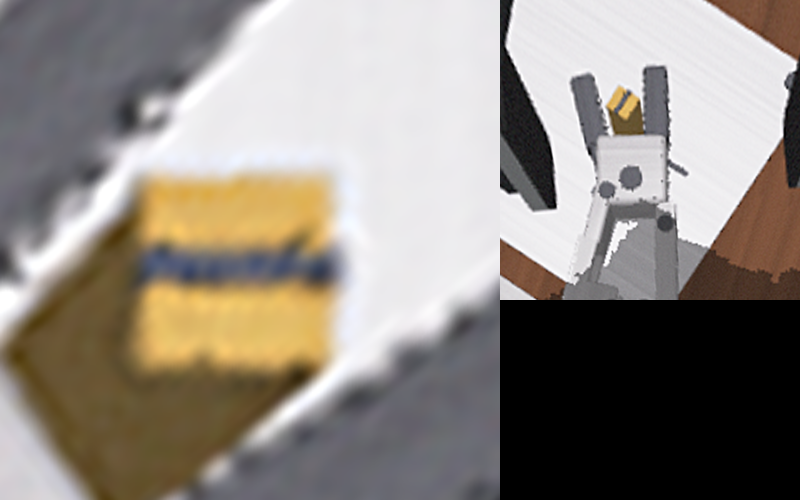

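```bash
python3 -c "
from h import *
go((.5671,.0104,.0055),.321)"
```

```text
mm [ 16.1  86.9 -47.7] rv [-0.001   0.0904 -0.0005]
```

```bash
python3 -m crank '8 0 -24 0 0.045 0 85;16 0 -48 0 0.09 0 85;16 25 -48 0 0.09 0 85;16 50 -48 0 0.09 0 85;16 70 -48 0 0.09 0 85;16 82 -48 0 0.09 0 85;16 87 -48 0 0.09 0 85;16 87 -48 0 0.09 0 85'; python3 -c "
from h import *
st()"
```

```text
time_s: 24.95
eef_pos: [0.5677, 0.0094, 0.0061]
tcp_rot: [-1.571, -0.0, 0.321]
ft_force: [-1.2, -0.5, 0.7]
grip_width: 0.0569
{'time_s': 24.95, 'q': [-0.214, 0.0947, -0.327, 1.1489, 0.0004, 1.0358], 'eef_pos': [0.5677, 0.0094, 0.0061], 'tcp_rot': [-1.5705, -0.0003, 0.3211], 'ft_force': [-1.1983, -0.4635, 0.7267], 'ft_torque': [0.0398, 0.0382, 0.008], 'grip_width': 0.0569}
```

```bash
python3 -m crank '0 0 0 0 0 0 140;0 -0.5 0 0 0 0 200;0 -0.5 0 0 0 0 200;0 -0.5 0 0 0 0 200;0 -0.5 0 0 0 0 200' 60;  python3 -m crank '0 -8 0 0 0 0 200;0 -25 0 0 0 0 200;0 -50 0 0 0 0 200;0 -78 0 0 0 0 200;0 -78 0 0 0 0 200;0 -78 0 0 0 0 200'
python3 - <<'E'
from h import *
s=st(); go((.5095,.334,.085),1.772,s)
c=robot.calibration('wrist'); im=robot.snapshot('wrist')[:,:,::-1].copy(); cv2.imwrite('pics/w11.png',im)
phi=s['tcp_rot'][2]-np.pi/2; head=s['eef_pos'][:2]
px=np.array([np.cos(phi),np.sin(phi)]); py=np.array([-px[1],px[0]])
z=s['eef_pos'][2]-.0033+.018
ys=np.arange(24,-28,-2.5); print('      ',' '.join(f'{y:4.0f}' for y in ys))
for x in [22,19,16,13,10,7,0,-7,-11,-13,-15,-17,-19,-21,-24,-40,-60,-80,-95]:
    P=np.array([np.r_[head+(x*px+y*py)*1e-3,z] for y in ys]); q=proj('wrist',P,c).astype(np.float32)
    v=cv2.remap(im,q[None,:,0],q[None,:,1],cv2.INTER_LINEAR)[0].astype(int)
    print(f'{x:6.1f}',' '.join('%3d%s'%(a.mean(),'y' if a[2]-a[0]>45 else '.') for a in v))
E
```

```text
time_s: 25.58
eef_pos: [0.5684, 0.0092, 0.0073]
tcp_rot: [-1.571, -0.002, 0.321]
ft_force: [0.6, -0.3, 6.0]
grip_width: 0.0319
time_s: 26.32
eef_pos: [0.5667, 0.0094, 0.0829]
tcp_rot: [-1.57, 0.002, 0.321]
ft_force: [0.0, -0.1, -3.6]
grip_width: 0.0324
{'time_s': 26.325, 'q': [-0.2142, 0.0327, -0.247, 1.2931, 0.0002, 1.0356], 'eef_pos': [0.5667, 0.0094, 0.0829], 'tcp_rot': [-1.5696, 0.0017, 0.321], 'ft_force': [0.0422, -0.1253, -3.6408], 'ft_torque': [-0.103, 0.0647, -0.014], 'grip_width': 0.0324}
mm [ 48.1  -1.8 326.1] rv [-2.200e-03 -1.451e+00 -5.000e-04]
         24   22   19   16   14   12    9    6    4    2   -1   -4   -6   -8  -11  -14  -16  -18  -21  -24  -26
  22.0  33.  26.  38.  65.  65. 140. 233. 234. 232. 234. 232. 233. 220. 105. 104. 110. 104.  96y  34.  27.  36.
  19.0  39.  29.  37.  45.  66.  68. 232. 234. 234. 235. 233. 235. 229.  64.  60.  70. 110. 245.  35.  34.  38.
  16.0  37.  33.  41.  28.  65.  60. 242. 236. 232. 234. 235. 234. 225.  62.  59.  66.  59. 141.  35.  34.  36.
  13.0  37.  36.  38.  29.  59. 100. 118. 133. 133. 134. 139. 133. 120.  99. 100. 102.  
[... 1003 characters left out ...]
22. 119. 118. 132. 240. 238.
 -21.0 240. 242. 244. 120. 118. 118.  84.  99. 100.  96. 100.  98.  99.  97. 100. 121. 123. 120. 153. 238. 239.
 -24.0 240. 239. 176. 119. 119. 113.  85. 102. 101. 100. 100. 102.  93. 104.  97. 125.  61.  98. 141. 240. 240.
 -40.0 120. 119. 119. 116.  92. 149. 142. 149. 146. 149. 142. 145. 148. 144. 110. 126. 122. 123. 120. 142. 141.
 -60.0 124. 121. 117. 116. 118. 122. 118. 109. 144. 148. 148. 145. 145. 149. 114. 126. 127. 125. 109.  53.  56.
 -80.0  97.  50.  52.  47.  47.  48.  53.  52.  54.  64.  64.  56.  54.  54. 116. 127. 127. 125.  98.  48.  59.
 -95.0  53.  52.  47.  86y  84y  82y  82y  87y  83y  88y  84y  82y  52.  67.  58. 126. 129. 125.  88.  53.  52.
```

```bash
python3 -m crank '4 0 25 -0.0 -0.15 0 200;10 0 65 0 -0.33 0 200;17 0 110 0 -0.51 0 200;24 0 158 0 -0.69 0 200;31 0 206 0 -0.87 0 200;38 0 254 0 -1.05 0 200;44 0 298 0 -1.23 0 200;48 -2 326 -0.002 -1.4 0 200'; python3 -m crank '0 0 0 0 -0.055 0 200;0 0 0 0 -0.055 0 200;0 0 0 0 -0.055 0 200;0 0 0 0 -0.055 0 200'; python3 -c "
from h import *
s=st(); go((.5113,.3344,.0105),1.78,s)"
```

```text
time_s: 27.38
eef_pos: [0.5084, 0.3353, 0.0844]
tcp_rot: [-1.569, 0.001, 1.728]
ft_force: [0.7, -0.8, -3.9]
grip_width: 0.0321
time_s: 27.88
eef_pos: [0.5103, 0.3333, 0.0861]
tcp_rot: [-1.572, 0.001, 1.775]
ft_force: [-0.1, -0.3, -3.6]
grip_width: 0.0322
{'time_s': 27.875, 'q': [0.3649, 0.1557, -0.111, 1.3033, -0.0011, 0.1612], 'eef_pos': [0.5103, 0.3333, 0.0861], 'tcp_rot': [-1.5717, 0.001, 1.7745], 'ft_force': [-0.0616, -0.3214, -3.5559], 'ft_torque': [-0.0298, -0.0434, 0.018], 'grip_width': 0.0322}
mm [ 0.9 75.6 -1.2] rv [ 0.0009 -0.0055 -0.001 ]
```

```bash
python3 -m crank '1 20 -1 0 0 0 200;1 38 -1 0 0 0 200;1 52 -1 0 0 0 200;1 62 -1 0 0 0 200;1 68 -1 0 0 0 200;1 70 -1 0 0 0 200;1 70 -1 0 0 0 200'; for i in 1 2 3; do python3 -m crank '0 1 0 0 0 0 200;0 2 0 0 0 0 200;0 2 0 0 0 0 200'|egrep 'eef|ft_f'; done
```

```text
time_s: 28.75
eef_pos: [0.5114, 0.335, 0.0168]
tcp_rot: [-1.573, 0.001, 1.776]
ft_force: [-0.1, 0.4, -2.5]
grip_width: 0.032
eef_pos: [0.5111, 0.3349, 0.0144]
ft_force: [-0.7, 0.3, -3.4]
eef_pos: [0.511, 0.3349, 0.0123]
ft_force: [0.2, 0.3, -3.5]
eef_pos: [0.5113, 0.335, 0.0113]
ft_force: [-3.9, -2.7, 4.4]
```

```bash
python3 -m crank '0 -0.5 0 0 0 0 185;0 -0.5 0 0 0 0 165;0 -0.5 0 0 0 0 150;0 -0.5 0 0 0 0 120;0 -0.5 0 0 0 0 98;0 -0.5 0 0 0 0 98;0 -20 0 0 0 0 98;0 -50 0 0 0 0 98' 20; python3 -m crank '0 -35 0 0 0 0 98;0 -60 0 0 0 0 98;0 -60 0 0 0 0 98;0 -60 0 0 0 0 98'
python3 - <<'E'
from h import *
st()
c=robot.calibration('wrist'); im=robot.snapshot('wrist')[:,:,::-1].copy(); cv2.imwrite('pics/w12.png',im)
c1={k:v for k,v in c.items()}
cv2.imwrite('pics/w12r.png',rect('wrist',im,(.465,.335),.02,.27,.2,600,c))
# numeric compare with the start: print map around head in start frame
head=np.array([.5095,.334]); phi=.2
px=np.array([np.cos(phi),np.sin(phi)]); py=np.array([-px[1],px[0]])
ys=np.arange(50,-52,-4); print('      ',' '.join(f'{y:3d}' for y in ys))
import pickle; o=cv2.imread('pics/w3.png'); 
for nm,I,C in(('now',im,c),('start',cv2.imread('pics/w1.png'),pickle.load(open('c_w1.pkl','rb')))):
  print(nm)
  for x in [58,52,40,26,20,17,14,0,-14,-17,-20,-26,-40,-60,-75,-90,-100,-110,-116,-122]:
    P=np.array([np.r_[head+(x*px+y*py)*1e-3,.022] for y in ys]); q=proj('wrist',P,C).astype(np.float32)
    v=cv2.remap(I,q[None,:,0],q[None,:,1],cv2.INTER_LINEAR)[0].astype(int)
    print(f'{x:6.1f}',' '.join('%3d'%a.mean() for a in v))
E
```

```text
time_s: 30.88
eef_pos: [0.5105, 0.3348, 0.0613]
tcp_rot: [-1.571, 0.001, 1.776]
ft_force: [-0.4, -0.1, 0.2]
grip_width: 0.0526
time_s: 31.38
eef_pos: [0.5108, 0.3349, 0.1202]
tcp_rot: [-1.572, 0.001, 1.776]
ft_force: [0.4, 0.2, -0.5]
grip_width: 0.0526
{'time_s': 31.375, 'q': [0.3671, 0.144, -0.0614, 1.3645, -0.0011, 0.1619], 'eef_pos': [0.5108, 0.3349, 0.1202], 'tcp_rot': [-1.5719, 0.0009, 1.776], 'ft_force': [0.4038, 0.159, -0.5331], 'ft_torque': [-0.0064, -0.0032, -0.0132], 'grip_width': 0.0526}
        50  46  42  38  34  30  26  22  18  14  10   6   2  -2  -6 -10 -14 -18 -22 -26 -30 -34 -38 -42 -46 -50
now
  58.0  36  39  37  32  35  35  31  38  31  36  35  31  37  30  31  40  36  32  35  66  63  65  61  63  37  36
  52.0  40  43 145 156 208 182 200 200 156 199 193 201 203 198 195 179 182 208  95  60  66  64  64  64  36  38
  40.0  39  39 176 200 202 207  84  84  93 110 112 114 113 216  80 122 139 207 166  69  67  68  66  68  67  67
  26.0  38  40  80 112 113 113 109  81  86  91 115 114 114 115 102  83 141 208 196  68  70  69  69  71  73  69
  20.0  34  39  69 112 115 113 114  8
[... 3264 characters left out ...]
46 224 221  27  89  93  91  88  88
 -75.0 116 113 115 129 157 155 143 124 147 151 115  85  76 116 115 113 248 246 208 230  29  93  96  95  92  95
 -90.0 113 114 157 157 156 138 117 117 118 116 115 114 115  76  80 196 247 247 227 235  36 104  99  99  96  99
-100.0 116 163 155 154 148 117 117 116 118 115 114 118 113 117 115  79 254 254 223 236  23 104 102 104  99  99
-110.0 154 117 116 116 117 118 117 117 116 119 117 117 116 116 118  82  92 141 179 230  44 106 105 103 105 100
-116.0 137 116 116 118 115 119 120 116 117 118 119 116 117 120 118 118 236 233 231 232  63 108 102 106 101 100
-122.0 115 118 119 118 118 115 118 117 118 118 117 117 120 118 119 120 237 230 229 231  56 105 102 103 103 101
```

Run:
```python
from h import *
a=cv2.imread('pics/top0.png'); b=robot.snapshot('top')[:,:,::-1].copy(); cv2.imwrite('pics/t13.png',b)
for I in(a,b):
  R=rect('top',I,(.62,.09),.011,.16,-.25,320).astype(int)
  m=(R[...,0]-R[...,2])>60; ys,xs=np.nonzero(m)
  if len(xs): print('blue sleeve n',len(xs),'fwd mm',(160-ys.mean())*.5,'left mm',(160-xs.mean())*.5,'angle',np.degrees(np.arctan2(*np.linalg.eigh(np.cov(xs,ys))[1][:,1])))
d=cv2.absdiff(a,b).sum(2); print('tape/foam/bottle/tin diffs',[int(d[y-12:y+12,x-12:x+12].mean()) for x,y in((393,131),(425,138),(208,145),(246,150))])
st()
```

```text
blue sleeve n 4067 fwd mm 56.11359724612737 left mm -7.863044012785835 angle -1.3054423131804385
blue sleeve n 4036 fwd mm 56.385034687809714 left mm -7.845639246778987 angle -0.8501589452182283
tape/foam/bottle/tin diffs [1, 1, 1, 0]
{'time_s': 31.475, 'q': [0.3671, 0.1448, -0.0622, 1.3645, -0.001, 0.1619], 'eef_pos': [0.5103, 0.3347, 0.1193], 'tcp_rot': [-1.5703, 0.0011, 1.776], 'ft_force': [0.0093, 0.2316, -0.0613], 'ft_torque': [0.0059, 0.011, -0.0389], 'grip_width': 0.0526}
```

```bash
python3 -c "
from plant import robot
print(robot.close_job())"
```

```text
the job is handed in; nothing more can be done
None
```

The valve is shut and the pliers are back in their tray pocket, open and flat. I handed the job in at about 31.5 s, and no verdict came back.

I took the pliers from the tray by the head, lowered the jaws over the spindle and squeezed the handles past centre. I turned the spindle clockwise and pushed the release lever's tail until they sprang open. Then I laid them back in the pocket and let go.

**Last checks:**
- **Spindle:** a close-up just after the pliers opened showed its slot lined up with the plate's shut mark. I did not photograph it again after lifting the pliers off.
- **Pliers:** the last wrist picture matches the start picture within a few mm, with the handles open.
- **Robot:** the gripper is clear of everything, with about zero force on the wrist.
- **Bystanders:** the blue-sleeved lever is within about 1 mm of where it started. The tape, foam pad, bottle and tin look unchanged.

**One disagreement:** I turned the pliers about 90° or slightly more, but the pictures suggest the valve needed only about 40° to shut. It seems to have started partly closed, so the locked jaws probably slipped round the square spindle after the stop. They were still locked afterwards: the handles measured about 42 mm across with the lever in its locked position. I take the "locked and shut" step as met, but I could not read the toggle or the jaw contact force directly.

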